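Clamp the long air cylinder in its assembly fixture

TASK

Lift the sprung clamp bar of the blue fixture by its black knob straight up out of its slot, then swing it well aside and lay (do not drop) the longer of the two air cylinders in the V-blocks, which take its barrel between the end caps. Swing the bar back over the cylinder and lower it into its slot so that it clamps the barrel, then let go. Leave the shorter cylinder where it lies.

Things in the scene. Friction and masses are not known exactly. Their poses are not given: they have to be found in the camera images.
- fixture: Clamp fixture, blue base 270 x 130 x 12 mm. Origin on the bench under the cradle's middle, z up. Two dark 45-degree V-blocks, 16 mm thick, at y = +-40 mm, tops z = 50: a cylinder lies along y, axis at x = 0, z = 50, caps outside the blocks, 12 mm play, either way round. Upright bar pivot at x = -100, y = 0; slotted rest post at x = 110 to 126, top z = 80, slot 47 mm wide at the top, 35 at its foot.
- knob (a point): Middle of the bar's upright round black knob, 28 mm across, 30 tall, 170 mm from the pivot, free to spin. In the fixture's frame at the start x 70, y 0, z 107 (bar fully down in its slot, underside z 58); z 115 on a clamped barrel. Lifted 25 to 45 mm the bar swings to the fixture's +y, up to 100 degrees. A spring (7 to 11 N with weight) pulls it down; let go aside, it sinks to z 107, stays there.
- cylinder: The longer air cylinder, aluminium, lying on the bench: round barrel 36 mm across and 120 long between square end caps 44 x 44 x 20 mm (160 over the caps), a 12 mm rod sticking out 30 mm at one end; 0.3 to 0.55 kg. Origin on the barrel's axis midway between the caps, 22 mm above the bench at the start; y runs along the barrel towards the rod. Grip across the barrel's middle.
- short_cylinder: The shorter air cylinder, to be left alone: same make, but its barrel is only 50 mm long (90 over the caps). Origin and axes as for the longer one. It lies about 140 mm from the longer one; which of the two is nearer the robot varies.
Not all that is in view belongs to the job. Leave any turquoise look-alike of the cylinder alone.

How it is judged (in metres and radians):
On the way, in this order (a step that is already met when the one before it is completed fails the run):
1. the bar is lifted straight up, clear of its slot (z of knob in the frame of fixture above 0.128 m and y of knob in the frame of fixture between -0.015 and 0.015 m), for 0.05 s.
2. the bar is swung well aside (at least 45 degrees) (y of knob in the frame of fixture above 0.12 m), for 0.2 s.
3. the longer cylinder lies in the V-blocks, let go, while the bar is still aside (y of knob in the frame of fixture above 0.1 m and x of cylinder in the frame of fixture between -0.008 and 0.008 m and y of cylinder in the frame of fixture between -0.016 and 0.016 m and z of cylinder in the frame of fixture between 0.044 and 0.055 m and angle between the y axis of cylinder and the y axis of fixture, either way round below 0.15 rad and contact force between the fingers and cylinder below 0.1 N), for 0.2 s.
At the end, for the whole second after the job is handed in: The longer cylinder lies still in the V-blocks (8 mm across, 16 mm along, 6 mm in height, 8.6 degrees, either way round); the bar is down in its slot on the barrel (knob within 12 mm of the middle line, 3 to 13 mm above its empty height); the shorter cylinder is within 30 mm of its start (x of cylinder in the frame of fixture between -0.008 and 0.008 m and y of cylinder in the frame of fixture between -0.016 and 0.016 m and z of cylinder in the frame of fixture between 0.044 and 0.055 m and angle between the y axis of cylinder and the y axis of fixture, either way round below 0.15 rad and y of knob in the frame of fixture between -0.012 and 0.012 m and z of knob in the frame of fixture between 0.11 and 0.12 m and linear speed of cylinder below 0.02 m/s); the robot touches nothing.
It fails at once if the shorter cylinder is moved more than 30 mm (distance of short_cylinder from where it was at the start of the episode above 0.03 m).
It fails at once if the longer cylinder is let go more than 30 mm above its seat in the cradle (horizontal distance between cylinder and fixture below 0.1 m and z of cylinder in the frame of fixture above 0.08 m and contact force between the fingers and cylinder below 0.01 N).
It also fails if it takes over 67 s, if anything falls off the work surface, if the arm or the gripper's body presses on something with over 40 N, if the wrist force passes 120 N, or if a joint passes its speed limit or range.

ROBOT

A 6-joint arm with a two-finger parallel gripper is mounted at the origin on the work surface. World frame = base frame: x ahead of the robot, y to its left, z up, the work surface at z = 0. Lengths are in mm, angles in rad, forces in N, time in s.
With the tool pointing down it reaches from about 275 to 975 mm from the base axis. Payload 8.4 kg.
Tool frame: the origin (TCP) lies between the finger pads; the fingertips stand 19 mm ahead of it and the grasp point (between the pads) is the TCP; z points along the fingers, y is the line along which they close (so a half turn about z gives the same grasp; the last joint's range is limited). The gripper opens to 92 mm and grips with 3 to 60 N. Pads are 20 mm wide; open, the fingers measure 128 mm over their backs; the gripper's body (75 mm by 189 mm) begins 69 mm behind the grasp point.
Start: joints at [1.209, 0.353, 1.633, -0, 1.155, -0.002], TCP at [220.053, 584.983, 233.583] pointing down, gripper open.
Joint ranges: [-2.63, 2.63], [-0.92, 2.1], [0.06, 2.66], [-1.3, 4.44], [0, 2.69], [-3.02, 3.02]. Speed limits (rad/s): [2.22, 2.22, 2.79, 3.14, 3.14, 3.14].

INTERFACE

Orientations are given as a unit quaternion [w, x, y, z].
In Python, from bench import ctrl, command_gripper, kin, sensors, optics, workorder gives the robot as it stands. Calls block until the motion is done:
- ctrl.move_ptp(position, orientation): joint-space move of the TCP to a pose.
- ctrl.line_to(position, rot=None, velocity=150, until_force=None): straight line of the TCP; rot=None keeps the orientation; velocity is the mean speed in mm/s. With until_force (N) it stops when the force on the tool has changed by that much, and returns True; else False.
- ctrl.movej(angles): joint-space move.
- command_gripper(opening, strength=None): finger opening in mm; strength is the grip in N (None keeps the last); returns when the fingers have stopped.
- ctrl.dwell(seconds).
- kin.solve_ik(position, orientation): joint angles nearest the present ones, or None.
- sensors.get_state(): the state.
- optics.get_image(name): name is "scene" or "side" or "wrist"; returns a dict with "img" (480x640x3 uint8, blue, green, red), "fx", "fy", "cx", "cy" (pixels), "R" (3x3) and "t" (3): a world point X has camera coordinates R X + t; the wrist camera has in their place "tool_from_camera" (4x4, takes a point from camera to tool coordinates, whose origin is the TCP and whose axes are the flange's). Camera axes: x right, y down, z forward; pixel columns grow to the right and rows downward; lengths in mm; the calibration is good to about 2 mm. A picture is of the moment at which its call begins: read the wrist's pose just before it. There is no depth.
A pose or a line that the arm cannot do raises ctrl.MotionError and nothing moves.
- workorder.job_done(): hands the job in; it is judged then, once.
The state is a dict: "time": time; "joint_pos": joint angles; "joint_vel": joint speeds; "effort": joint torques, N m; "tcp_pos": TCP position; "tcp_rot": TCP orientation; "force": force on the tool from outside, world axes, zero at the start; "ft_torque": the same for the moment, N m; "gripper_width": finger opening in mm; "gripper_force": force on a finger pad.
Only numpy, scipy, OpenCV 4.12 (cv2) and the standard library are available. Lean on these libraries where they do the work, as an engineer would, in place of code of your own. Each camera call takes 0.05 s, during which the arm holds its last target. There are 200 camera calls.

## Working session

There is one attempt and no reset: what is moved stays moved. The work goes in short steps, each a Python script; the robot and the scene stay as the last script left them, time stands still between calls to the robot, and variables do not carry over. Pictures are saved under pics/ and viewed, at most 10 in all, crops included, and the job is handed in when it is done.

```bash
ls; mkdir -p pics
python3 - <<'E'
from bench import *
import cv2,numpy as np,pickle
d={}
for n in("scene","side","wrist"):
    s=sensors.get_state();o=optics.get_image(n);o["st"]=s;d[n]=o;cv2.imwrite(f"pics/{n}0.png",o["img"])
pickle.dump(d,open("d0.pkl","wb"))
for n in d:print(n,{k:np.round(v,3).tolist() for k,v in d[n].items() if k not in("img","st")})
print(d["wrist"]["st"])
E
```

```text
pics
scene {'fx': 447.168, 'fy': 447.168, 'cx': 321.692, 'cy': 236.674, 'R': [[0.726, 0.688, 0.011], [0.573, -0.595, -0.564], [-0.381, 0.416, -0.825]], 't': [-335.67, -247.721, 1153.299]}
side {'fx': 470.221, 'fy': 470.221, 'cx': 324.802, 'cy': 237.545, 'R': [[0.82, -0.572, -0.014], [-0.34, -0.467, -0.816], [0.461, 0.674, -0.577]], 't': [-448.638, 234.87, 824.376]}
wrist {'fx': 378.298, 'fy': 378.298, 'cx': 317.239, 'cy': 238.97, 'tool_from_camera': [[0.001, -0.964, -0.265, 74.036], [1.0, 0.001, -0.0, 0.41], [0.001, -0.265, 0.964, -151.551], [0.0, 0.0, 0.0, 1.0]]}
{'time': 0.1, 'joint_pos': array([ 1.20862208e+00,  3.53594220e-01,  1.63403878e+00,  7.56064918e-06,
        1.15521019e+00, -2.40633863e-03]), 'joint_vel': array([-0.000925  , -0.00128235, -0.00333905,  0.00032127, -0.0010998 ,
        0.00027932]), 'effort': array([ 1.06113879e-03, -5.94898188e+01, -3.34929407e+01,  7.01313978e-02,
        1.83698261e-02, -3.96048199e-05]), 'tcp_pos': array([219.88956109, 584.59653995, 232.93816113]), 'tcp_rot': array([-1.16750294e-04,  1.78916871e-01,  9.83863996e-01, -6.14280725e-04]), 'force': array([-0.03322745, -0.3270379 , -0.12285945]), 'ft_torque': array([-0.01791054,  0.03437512,  0.00846913]), 'gripper_force': 0.0, 'gripper_width': 91.69762072907415}
```

View pics/scene0.png

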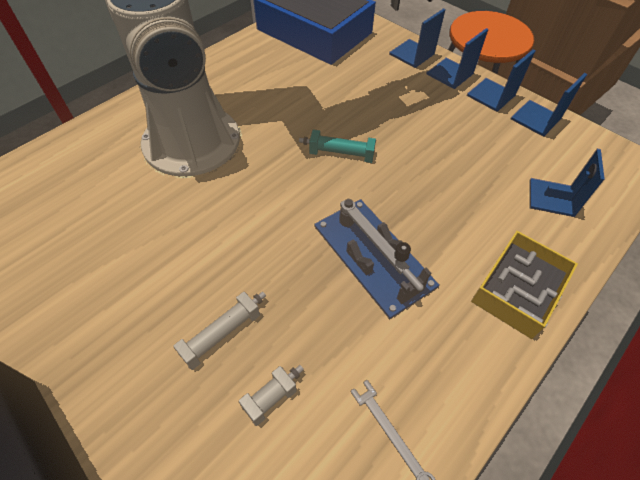

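View pics/side0.png

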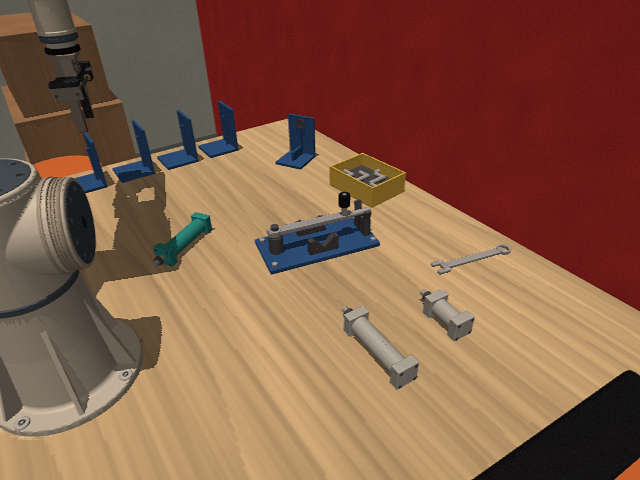

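The scene view shows these candidates for the cylinder: the longer grey one (~220,328), the short grey one (~270,395) and the turquoise look-alike (~342,147). I choose the longer grey one. The fixture has its pivot at (348,205) and knob at (402,250), and the side view agrees: long (380,345), short (447,313), knob (344,200).

```bash
cat > h.py <<'E'
import numpy as np,cv2,pickle
from scipy.spatial.transform import Rotation as Ro
def cam(o):
    """returns camera centre, R (world->cam) for any image"""
    if "R" in o: R=np.array(o["R"]);return -R.T@np.array(o["t"]),R
    s=o["st"];q=s["tcp_rot"];T=np.array(o["tool_from_camera"]);W=Ro.from_quat(q,scalar_first=True).as_matrix()
    return W@T[:3,3]+s["tcp_pos"],(W@T[:3,:3]).T
def ray(o,p):
    c,R=cam(o);p=np.atleast_2d(p).astype(float)
    d=np.c_[(p[:,0]-o["cx"])/o["fx"],(p[:,1]-o["cy"])/o["fy"],np.ones(len(p))]@R
    return c,d
def plane(o,p,z):
    c,d=ray(o,p);return c+d*((z-c[2])/d[:,2])[:,None]
def tri(o1,p1,o2,p2):
    c1,d1=ray(o1,p1);c2,d2=ray(o2,p2);A=np.c_[d1[0],-d2[0]]
    k=np.linalg.lstsq(A,c2-c1,rcond=None)[0];a=c1+k[0]*d1[0];b=c2+k[1]*d2[0]
    return (a+b)/2,np.linalg.norm(a-b)
def proj(o,X):
    c,R=cam(o);y=(np.atleast_2d(X)-c)@R.T;return np.c_[o["fx"]*y[:,0]/y[:,2]+o["cx"],o["fy"]*y[:,1]/y[:,2]+o["cy"]]
def down(a):
    """tool down, tool y (closing line) at world angle a"""
    y=np.array([np.cos(a),np.sin(a),0]);z=np.array([0,0,-1.]);return Ro.from_matrix(np.c_[np.cross(y,z),y,z]).as_quat(scalar_first=True)
def snap(n,name=None):
    from bench import optics,sensors
    s=sensors.get_state();o=optics.get_image(n);o["st"]=s
    if name:cv2.imwrite(f"pics/{name}.png",o["img"])
    return o
E
python3 - <<'E'
from h import *
d=pickle.load(open("d0.pkl","rb"));s,e=d["scene"],d["side"]
print("knob",tri(s,(402,248),e,(344,200)))
print("long caps tri",tri(s,(187,350),e,(404,370)),tri(s,(249,304),e,(356,321)))
print("long caps",plane(s,[(187,350),(249,304)],22))
print("short caps",plane(s,[(253,405),(285,381)],22))
for n,o,roi in(("scene",s,(300,190,450,325)),("side",e,(245,190,390,280))):
    h=cv2.cvtColor(o["img"],cv2.COLOR_BGR2HSV);m=cv2.inRange(h,(100,120,40),(125,255,255))
    M=np.zeros_like(m);x0,y0,x1,y1=roi;M[y0:y1,x0:x1]=m[y0:y1,x0:x1]
    c=np.vstack([k for k in cv2.findContours(M,0,2)[0] if len(k)>5])[:,0]
    P=plane(o,c,12)[:,:2].astype(np.float32);r=cv2.minAreaRect(P);print(n,r,cv2.boxPoints(r).round(0).tolist())
    print("pivot",plane(o,[(348,204)] if n=="scene" else [(274,229)],75))
E
```

```text
knob (array([628.23178968,  41.31581594, 110.81066327]), np.float64(7.388615280582039))
long caps tri (array([ 459.14551924, -352.01736344,   30.34450254]), np.float64(6.090933862695973)) (array([ 468.17408379, -212.33400979,   24.07538999]), np.float64(5.28721755644277))
long caps [[ 453.68230177 -348.77887651   22.        ]
 [ 465.70369635 -209.4128673    22.        ]]
short caps [[ 613.48788237 -330.20129631   22.        ]
 [ 623.64888797 -264.27741872   22.        ]]Traceback (most recent call last):
  File "<stdin>", line 10, in <module>
    return _nx.concatenate(arrs, 0, dtype=dtype, casting=casting)
           ~~~~~~~~~~~~~~~^^^^^^^^^^^^^^^^^^^^^^^^^^^^^^^^^^^^^^^
ValueError: need at least one array to concatenate
```

Run:
```python
from h import *
d=pickle.load(open("d0.pkl","rb"));s,e=d["scene"],d["side"]
h=cv2.cvtColor(s["img"],cv2.COLOR_BGR2HSV);print(h[235,328],h[285,385])
for n,o,roi in(("scene",s,(300,190,450,325)),("side",e,(245,190,390,280))):
    h=cv2.cvtColor(o["img"],cv2.COLOR_BGR2HSV);m=cv2.inRange(h,(95,100,25),(130,255,255))
    M=np.zeros_like(m);x0,y0,x1,y1=roi;M[y0:y1,x0:x1]=m[y0:y1,x0:x1]
    c=np.argwhere(M)[:,::-1];print(len(c))
    P=plane(o,c,12)[:,:2].astype(np.float32);r=cv2.minAreaRect(P);print(n,r,cv2.boxPoints(r).round(0).tolist())
    print("pivot",plane(o,[(348,204)] if n=="scene" else [(274,229)],75))
```

```text
[111  91 120] [109 104 123]
1615
scene ((562.7189331054688, 54.82992172241211), (126.26258087158203, 265.160400390625), 77.41739654541016) [[420.0, 22.0], [678.0, -36.0], [706.0, 88.0], [447.0, 145.0]]
pivot [[465.43003021  76.5717913   75.        ]]
2719
side ((560.5363159179688, 50.445579528808594), (139.13018798828125, 268.7196044921875), 76.86421203613281) [[414.0, 13.0], [676.0, -48.0], [707.0, 88.0], [446.0, 149.0]]
pivot [[463.26026691  75.20832606  75.        ]]
```

Run:
```python
from h import *
from bench import *
th=np.radians(-12.3)
for k in(90,-90):
    print(k,[[np.round(j,2).tolist() if (j:=kin.solve_ik(p,down(th+np.radians(k+s)))) is not None else None] for p,s in(((628,41,110),0),((628,41,140),0),((540,235,140),85),((562,54,50),90))])
a=np.radians(85-90)
ctrl.move_ptp([440,-280,270],down(a))
w=snap("wrist","wcyl");pickle.dump(w,open("wcyl.pkl","wb"))
ctrl.move_ptp([560,54,300],down(th+np.pi/2))
w=snap("wrist","wfix");pickle.dump(w,open("wfix.pkl","wb"))
print(sensors.get_state()["time"],sensors.get_state()["joint_pos"].round(2))
```

```text
90 [[[0.06, 0.49, 1.72, -0.0, 0.93, -1.29]], [[0.06, 0.46, 1.7, -0.0, 0.98, -1.29]], [[0.41, 0.4, 1.79, -0.0, 0.95, -2.43]], [[0.09, 0.5, 1.9, -0.0, 0.75, -2.83]]]
-90 [[[0.06, 0.49, 1.72, -0.0, 0.93, 1.85]], [[0.06, 0.46, 1.7, -0.0, 0.98, 1.85]], [[0.41, 0.4, 1.79, -0.0, 0.95, 0.71]], [[0.09, 0.5, 1.9, -0.0, 0.75, 0.31]]]
4.7083 [ 0.09  0.2   1.69 -0.    1.25 -1.26]
```

View pics/wcyl.png

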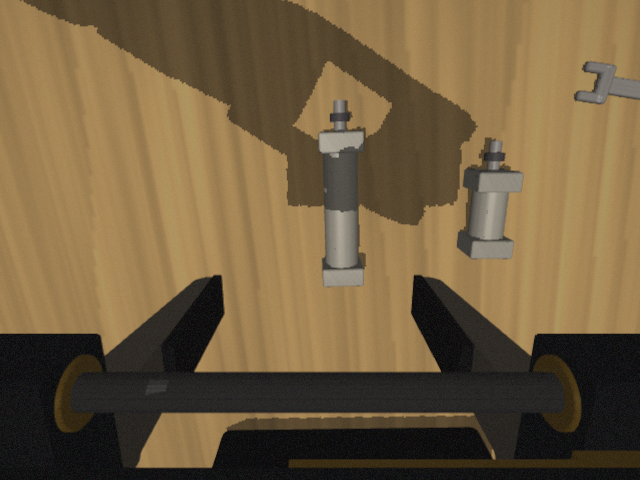

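View pics/wfix.png

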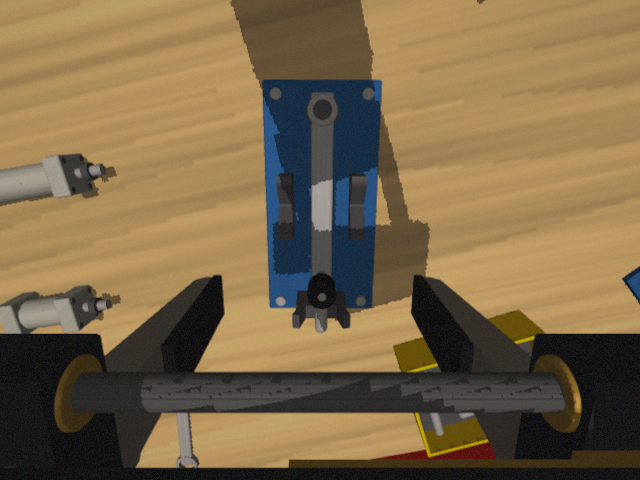

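The first view shows the long cylinder with caps at (341,141) and (343,274) and rod up at (340,110). The short one is at (489,210), about half the barrel length, so the choice is confirmed. The second view shows base corners at (263,80), (382,80), (373,307) and (270,307), the pivot at (322,109) and the knob at (321,290).

Run:
```python
from h import *
w=pickle.load(open("wfix.pkl","rb"))
C=plane(w,[(263,80),(382,80),(373,307),(270,307)],12)
print("corners",C.round(1).tolist(),"centre",C.mean(0).round(1),[np.linalg.norm(C[i]-C[i-1]).round(1) for i in range(4)])
x=(C[2]+C[3]-C[0]-C[1]);print("theta",np.degrees(np.arctan2(x[1],x[0])))
k=plane(w,[(321,285)],122);p=plane(w,[(322,109)],85);print("knob",k,"pivot",p,np.degrees(np.arctan2(*(k-p)[0,[1,0]])))
print("vblocks top",plane(w,[(286,205),(357,205)],45))
w=pickle.load(open("wcyl.pkl","rb"))
print("cam",cam(w)[0])
g=plane(w,[(341,152),(342,264)],22);print("barrel ends",g,np.linalg.norm(g[1]-g[0]))
print("cap outer: rod cap top outer edge z44",plane(w,[(341,131)],44),"far cap outer bottom z0/44",plane(w,[(343,286)],0),plane(w,[(343,265)],44))
```

```text
corners [[419.1, 24.1, 12.0], [446.7, 149.6, 12.0], [708.1, 93.0, 12.0], [680.2, -34.5, 12.0]] centre [563.5  58.   12. ] [np.float64(267.5), np.float64(128.5), np.float64(267.4), np.float64(130.5)]
theta -12.424460048400213
knob [[620.42913019  43.62905279 122.        ]] pivot [[466.11450115  78.291073    85.        ]] -12.65961195026438
vblocks top [[552.07582774  20.1504445   45.        ]
 [568.59219193  95.56673737  45.        ]]
cam [ 447.50930694 -205.00332337  421.52466974]
barrel ends [[ 470.3671137  -224.19497065   22.        ]
 [ 463.06300857 -345.92308779   22.        ]] 121.94705594324087
cap outer: rod cap top outer edge z44 [[ 470.46558187 -203.52356607   44.        ]] far cap outer bottom z0/44 [[ 463.21090555 -381.54267717    0.        ]] [[ 463.18162561 -339.36598455   44.        ]]
```

Both estimates agree: the fixture is at (563.5, 57.5) with θ ≈ -12.5°, and the cylinder is at (466.5, -284.5) with its axis at 86.6°. I'll grip the knob and lift it.

```bash
cat >> h.py <<'E'
TH=np.radians(-12.5);O=np.array([563.,57.5,0])
def F(x,y,z):
    c,s=np.cos(TH),np.sin(TH);return O+[c*x-s*y,s*x+c*y,z]
E
python3 - <<'E'
from h import *
from bench import *
q=down(TH+np.pi/2)
ctrl.move_ptp(F(69,0,170),q)
print(ctrl.line_to(F(69,0,111),velocity=100,until_force=15))
command_gripper(60);command_gripper(0,40)
s=sensors.get_state();print(s["gripper_width"],s["gripper_force"],s["tcp_pos"],s["force"],s["ft_torque"])
ctrl.line_to(F(69,0,145),velocity=60)
s=sensors.get_state();print(s["gripper_width"],s["tcp_pos"],s["force"],s["ft_torque"],s["time"])
snap("wrist","lift");snap("side","lift_s")
E
python3 -c "
import cv2,numpy as np
cv2.imwrite('pics/l.png',np.hstack([cv2.resize(cv2.imread('pics/lift.png'),(400,300)),cv2.resize(cv2.imread('pics/lift_s.png')[120:300,210:450],(400,300))]))"
```

```text
False
27.53039513448043 39.99988317489624 [630.35145892  42.5332163  110.98343111] [0.60581323 0.17959087 0.05076229] [-0.01090959 -0.01006403  0.00139666]
26.947848061827127 [628.79243369  42.67199251 145.05425326] [-5.09603417  1.51112688 -8.28617167] [ 0.14410419  0.59284778 -0.03882854] 8.0333
```

View pics/l.png

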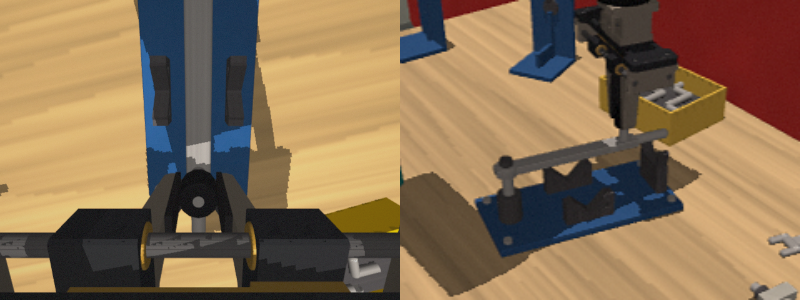

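The bar is lifted clear of its slot with the knob held firmly between the pads. The wrist's pull towards the pivot implies an origin about 1.5 mm nearer the base. Next is the swing.

```bash
cat >> h.py <<'E'
O=O+[-1.5,0.3,0]
def arc(ctrl,phis,z,r=170,v=120):
    for f in np.radians(phis):
        ctrl.line_to(F(-100+r*np.cos(f),r*np.sin(f),z),down(TH+np.pi/2+f),velocity=v)
E
python3 - <<'E'
from h import *
from bench import *
arc(ctrl,[2,12,22],145)
s=sensors.get_state();print(s["gripper_width"],s["tcp_pos"],s["force"],s["time"])
arc(ctrl,range(32,83,10),145)
s=sensors.get_state();print(s["gripper_width"],s["tcp_pos"],s["force"],s["time"])
ctrl.line_to(s["tcp_pos"]-[0,0,33],velocity=60)
s=sensors.get_state();print(s["gripper_width"],s["tcp_pos"],s["force"],s["time"])
command_gripper(60)
ctrl.line_to(s["tcp_pos"]+[0,0,90],velocity=200)
snap("scene","aside");print(sensors.get_state()["time"])
E
```

```text
27.044234753225343 [630.14710202 107.79904393 144.78504746] [-5.94017359 -0.95907792 -8.36324046] 9.1833
27.881093311987986 [521.54247148 236.68781933 144.62571855] [ -3.3895986  -10.17017327  -8.75090322] 11.5833
27.22986008988199 [522.41084449 237.10427906 112.56487652] [ 0.3100004  -0.82120165 -0.43257389] 12.2917
13.5917
```

View pics/aside.png

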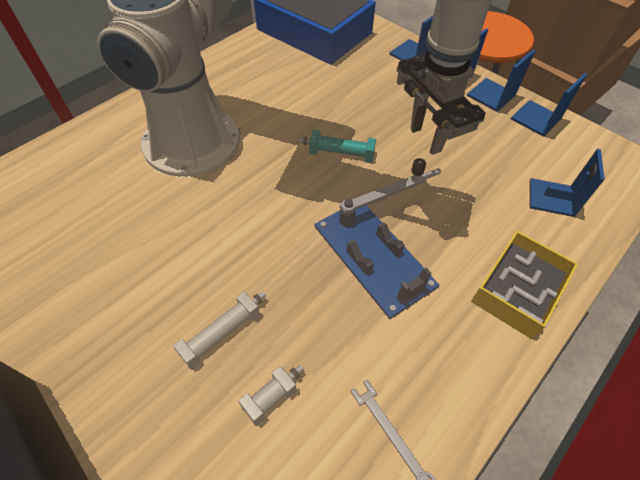

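The bar stands aside at about 82° (knob at pixel 418,165) and the cradle is free. Now I'll fetch the long cylinder.

```bash
python3 - <<'E'
from h import *
from bench import *
q=down(np.radians(-3.4))
command_gripper(92)
ctrl.move_ptp([466.5,-284.5,150],q)
print(ctrl.line_to([466.5,-284.5,23],velocity=150,until_force=15))
command_gripper(0,35)
s=sensors.get_state();print(s["gripper_width"],s["gripper_force"],s["tcp_pos"],s["force"],s["ft_torque"])
if 33<s["gripper_width"]<39:
    ctrl.line_to([466.5,-284.5,180],velocity=120)
    s=sensors.get_state();print(s["gripper_width"],s["force"],s["ft_torque"],s["time"])
    ctrl.line_to(F(0,0,180),down(TH),velocity=150)
    snap("side","over");s=sensors.get_state();print(s["gripper_width"],s["tcp_pos"],F(0,0,0),s["time"])
    w=snap("wrist","overw")
E
python3 -c "
import cv2,numpy as np
cv2.imwrite('pics/l2.png',np.hstack([cv2.resize(cv2.imread('pics/overw.png'),(400,300)),cv2.resize(cv2.imread('pics/over.png')[120:300,210:450],(400,300))]))"
```

```text
False
35.303337656200824 35.00062823295593 [ 466.23801016 -284.38782804   22.95729856] [-0.5201122   0.48422349  0.79718834] [-0.04282274  0.37724903  0.04611822]
35.07648330316851 [-1.03803612  0.12034353 -2.14459289] [-0.07555903  0.03176157 -0.02386856] 19.4833
34.9602222481583 [561.43226516  57.36695798 180.00734563] [561.5  57.8   0. ] 22.05
```

View pics/l2.png

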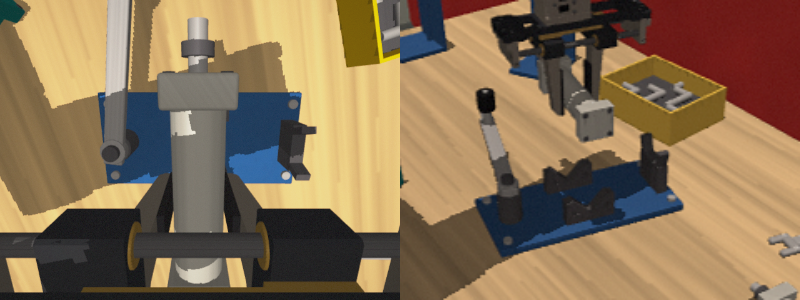

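The cylinder is held level over the cradle, with the V-blocks empty below. I'll check that it is gripped centrally (rod cap's outer top edge at full-res row ~115), then lower it.

Run:
```python
from h import *
from bench import *
w=pickle.load(open("wfix.pkl","rb"));T=np.array(w["tool_from_camera"])
for x in(70,80,90):
    c=T[:3,:3].T@(np.array([x,0,-21])-T[:3,3]);print(x,c[:2]/c[2]*w["fx"]+[w["cx"],w["cy"]])
ctrl.line_to(F(0,0,75),velocity=120)
print(ctrl.line_to(F(0,0,51),velocity=40,until_force=12))
s=sensors.get_state();print(s["tcp_pos"]-F(0,0,0),s["force"],s["ft_torque"],s["time"])
```

```text
70 [316.51689681 147.23904409]
80 [316.51857679 115.93260415]
90 [316.52033002  83.2610249 ]
True
[ 0.64421769 -0.13438229 51.93012549] [ 3.25259666 -0.30362608 -0.30467704] [-0.16962882 -0.42068852 -0.00914047] 23.6917
```

The grip is central and the barrel sits within 1 mm of its seat. I'll release slowly, retreat and check.

```bash
python3 - <<'E'
from h import *
from bench import *
command_gripper(0,8)
command_gripper(44);command_gripper(80)
ctrl.dwell(0.3)
s=sensors.get_state();p=s["tcp_pos"];print(p,s["force"],s["gripper_width"])
ctrl.line_to(p+[0,0,150],velocity=200)
w=snap("wrist","laid");pickle.dump(w,open("laid.pkl","wb"));snap("side","laid_s");print(sensors.get_state()["time"])
E
python3 -c "
import cv2,numpy as np
cv2.imwrite('pics/l3.png',np.hstack([cv2.resize(cv2.imread('pics/laid.png'),(400,300)),cv2.resize(cv2.imread('pics/laid_s.png')[120:300,210:450],(400,300))]))"
```

```text
[560.99004038  57.657028    51.86368744] [-1.07911849 -0.04347637 -0.20959173] 80.24345725024214
26.225
```

View pics/l3.png

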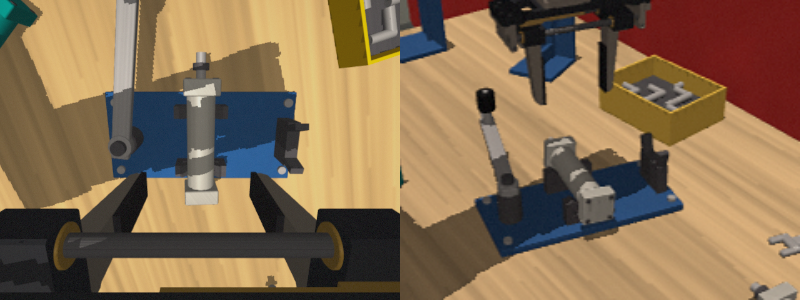

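The cylinder lies seated in both V-blocks with its caps outside them, and the bar is still aside. Now I'll bring the bar back.

Run:
```python
from h import *
from bench import *
q=down(TH+np.pi/2+np.radians(82));P=np.array([522.,236.5,0])
ctrl.move_ptp(P+[0,0,190],q)
print(ctrl.line_to(P+[0,0,111],velocity=120,until_force=15))
command_gripper(0,40)
s=sensors.get_state();print(s["gripper_width"],s["tcp_pos"],s["force"],s["time"])
if 24<s["gripper_width"]<32:
    ctrl.line_to(P+[0,0,147],velocity=60)
    arc(ctrl,[72,62,52,42,32,22,12,4,0],147,r=169)
    s=sensors.get_state();print(s["gripper_width"],s["tcp_pos"],s["force"],s["time"])
    print(ctrl.line_to(F(69,0,118),velocity=30,until_force=15))
    s=sensors.get_state();print(s["gripper_width"],s["tcp_pos"],s["force"],s["time"])
```

```text
False
27.228213219832664 [522.02159882 236.4924324  110.99936357] [-0.59032739 -0.20106004  0.29397326] 30.1583
27.276978792362883 [627.63884466  43.2211415  146.7006742 ] [-5.64986404  0.71262282 -9.79453569] 34.2583
True
27.13503844316228 [629.17664794  43.44826838 122.22465798] [-2.22030641 -1.02967444  7.9980522 ] 35.0667
```

Run:
```python
from h import *
from bench import *
w=snap("wrist","cl");s=snap("side","cl_s");e=snap("scene")
a=cv2.resize(w["img"],(400,300));b=cv2.resize(s["img"][150:285,230:410],(400,300));c=cv2.resize(e["img"][190:325,310:490],(400,300))
cv2.imwrite("pics/l4.png",np.vstack([np.hstack([a,b]),np.hstack([c,np.zeros_like(c)])]))
```

```text
(no output)
```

View pics/l4.png

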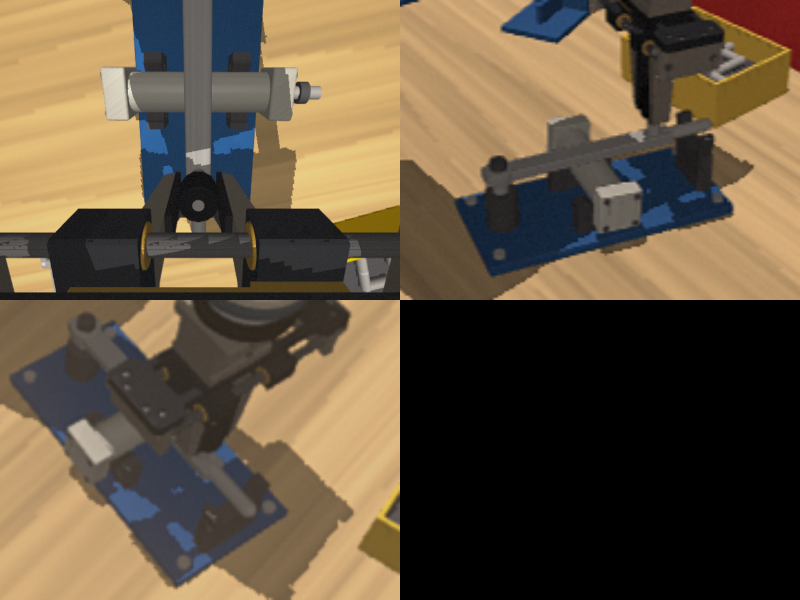

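The bar is on the barrel, between the post's prongs. I'll let go, retreat and check the knob height in two views.

Run:
```python
from h import *
from bench import *
command_gripper(60);p=sensors.get_state()["tcp_pos"]
ctrl.line_to(p+[0,0,90],velocity=150)
ctrl.move_ptp(F(-20,0,300),down(TH+np.pi/2));ctrl.dwell(0.3)
w=snap("wrist");s=snap("side");pickle.dump((w,s),open("fin.pkl","wb"))
p0=(344,200);b=s["img"]
def knob(o,g,r=16):
    u,v=proj(o,g)[0];x0,y0=int(u)-r,int(v)-r;c=o["img"][y0:y0+2*r,x0:x0+2*r].max(2)
    n,l,st,ce=cv2.connectedComponentsWithStats((c<45).astype(np.uint8));i=1+st[1:,4].argmax();return ce[i]+[x0,y0],st[i]
old=pickle.load(open("d0.pkl","rb"))["side"]
print("start",knob(old,F(70,0,107)),"now",knob(s,F(70,0,115)),"expected shift",proj(s,F(70,0,115))-proj(s,F(70,0,107)))
a=cv2.resize(w["img"],(400,300));b=cv2.resize(s["img"][150:285,230:410],(400,300))
cv2.imwrite("pics/l5.png",np.hstack([a,b]));print(sensors.get_state()["time"])
```

```text
start (array([344.0397351 , 199.76821192]), array([ 13,   9,  11,  16, 151], dtype=int32)) now (array([343.86928105, 196.49673203]), array([ 12,   9,  11,  16, 153], dtype=int32)) expected shift [[ 0.02845169 -3.01324347]]
37.575
```

View pics/l5.png

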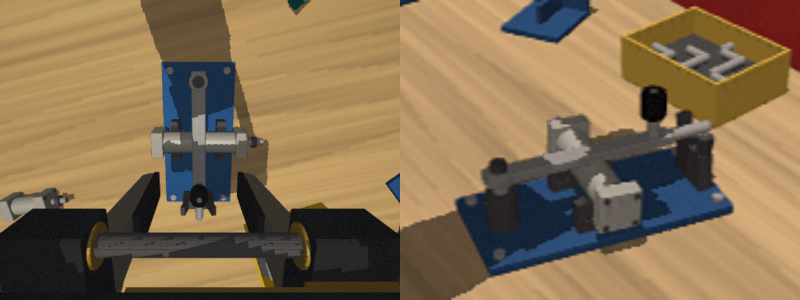

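The bar is in its slot, centred on the seated barrel. In the side view the knob rose 3.3 px (expected 3.0 px), about 8.7 mm, which is inside the 3–13 mm band.

```bash
python3 -c "
from bench import workorder;print(workorder.job_done())"
```

```text
the job is handed in; nothing more can be done
None
```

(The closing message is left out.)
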